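Hold a half loaf of cheese in the corner of the cutting guide

ROBOT

A 6-joint arm with a two-finger parallel gripper is mounted at the origin on the work surface. World frame = base frame: x ahead of the robot, y to its left, z up, the work surface at z = 0. Lengths are in m, angles in rad, forces in N, time in s.
With the tool pointing down it reaches from about 0.4 to 0.825 m from the base axis. Payload 7 kg.
Tool frame: the origin (TCP) lies midway between the tips of the shut fingers; the grasp point (between the pads) lies 19 mm behind it; z points along the fingers, y is the line along which they close (so a half turn about z gives the same grasp; the last joint's range is limited). The gripper opens to 88 mm and grips with 3 to 60 N. Pads are 19 mm wide; open, the fingers measure 130 mm over their backs; the gripper's body (78 mm by 193 mm) begins 47 mm behind the grasp point.
Start: joints at [-0.89, 0.359, 0.012, 0, -1.224, -0.288], TCP at [0.258, -0.624, 0.227] pointing down, gripper open.
Joint ranges: [-3.07, 3.07], [-1.43, 2.12], [-1.02, 1.25], [-3.03, 1.67], [-3.05, -0], [-3.03, 3.03]. Speed limits (rad/s): [2.39, 2.39, 3.01, 3.14, 3.14, 3.14].

INTERFACE

Orientations are given as [roll, pitch, yaw] about the fixed x, y, z axes, in that order (R = Rz(yaw) Ry(pitch) Rx(roll)).
In Python, from station import get_state, grab_frame, calibration, job_done, boxes_of, regions_of, spot_point gives the robot as it stands. The module is installed in compiled form; this text tells all that it offers.
- The arm moves only by the tool arm_command, never from a script. Its argument "commands" is a list of rows, each an object of numbers: "tx", "ty", "tz": the shift along the tool's x, y, z each as a share of 25 cm, from -1 to 1; "twist": the turn about the tool's z as a share of 180 degrees, from -1 to 1. A call has exactly 8 rows; each row is the pose to reach, as a shift and turn from the pose commanded when the call began, along the tool's axes at that moment, turning the shorter way round; what a row does not reach only later rows make up. A row lasts 1/12 s, in which the tool goes at most 41.7 mm and 7.16 degrees, less where a joint would pass 70% of its speed; a pose out of reach is approached as far as the arm can. A call with a number of a shift or a turn outside -1 to 1 is refused whole. A call with a gripper value outside its range is refused whole. "claw" is the opening, from 0 (shut) to 1 (fully open), set as the call begins (left out, the last holds). The fingers move at their own pace and stop on an object; "grip_force" is the grip in N (left out, the last holds). Time passes only in rows, so rows that repeat a pose let the fingers close, or fill a call up. It gives the time, the measured TCP pose, the force, the opening and the grip force at its end, in the units of the state.
- get_state(): the state, without advancing time (a new reading comes with each control period).
- grab_frame(name): name is "scene" or "top" or "wrist"; returns the picture (420x560x3 uint8, red, green, blue); there is no depth.
- calibration(name): a dict with "camera_matrix" (3x3 intrinsics, pixels), "extrinsics" (4x4, takes a point from camera to world coordinates). Camera axes: x right, y down, z forward; pixel columns grow to the right and rows downward; lengths in m; the calibration is good to about 2 mm. A picture is of the moment at which its call begins: read the wrist's pose just before it. calibration takes no time and is no camera call; for the wrist camera it gives the pose at the moment of the call.
- job_done(): hands the job in; it is judged then, once.
Trained networks look in the newest picture that a camera, given by its name, has taken for a name from the list of things; names that differ only in an ending like _2 or _b are one class to them, and where a whole thing is asked for, a point or a joint stands for the part that bears it (a point fixed in the world has none). Each returns a list of dicts, best first, with "score" (0 to 1); they miss things now and then, are a little off and sometimes report something else, mostly with a low value. They report only what shows in the picture. A call takes as long as a camera call. They do not tell look-alikes from the thing itself.
- boxes_of(query, camera): "rect" ([left, top, right, bottom] in pixels, round what is visible of it).
- regions_of(query, camera): "region" (420x560 bool, what is visible of it) and "rect" ([left, top, right, bottom] in pixels, round what is visible of it).
- spot_point(query, camera): "uv" ([column, row] in pixels: a listed point, or the origin of a listed thing).
The state is a dict: "t": time; "q": joint angles; "qd": joint speeds; "joint_efforts": joint torques, N m; "eef_pos": TCP position; "ee_rot": TCP orientation; "force": force on the tool from outside, world axes, zero at the start; "moment": the same for the moment, N m; "width": finger opening in m; "gripper_force": force on a finger pad.
Only numpy, scipy, OpenCV 4.12 (cv2) and the standard library are available. Lean on these libraries where they do the work, as an engineer would, in place of code of your own. Each camera call takes 0.05 s, during which the arm holds its last target. There are 200 camera calls.

TASK

Take the half loaf of hard cheese (one end rounded, the other cut flat) from the bamboo draining rack and set it down flat on the board of the cutting guide, then press it into the guide's corner so that its flat cut end bears firmly against the end stop and its long side bears firmly against the long fence, both at once. Finish while still holding it pressed there with the fingers: do not let go. Leave the two round cheeses, the knife and the mould where they are.

Things in the scene. Friction and masses are not known exactly. Their poses are not given: they have to be found in the camera images.
- half_loaf: The half loaf: a hard, rigid, cream-coloured cheese of 0.28 to 0.52 kg, 110 mm long (x), 56 mm wide (y), 60 mm high (z), sides upright. Seen from above it is a rectangle whose +x end is cut flat and whose -x end is a half circle of radius 28 mm. Origin: centre of the underside, 55 mm from either end. It starts upright on the rack in one of three places in a row, the round cheeses in the other two.
- cut_end (a point): Point on the half loaf's flat cut end: middle of its width, 9 mm above the underside (55 mm from the loaf's origin along its +x).
- rack: Bamboo draining rack of canes along y, fixed to the table, 190 mm (x) by 430 mm (y), its top 24 mm above the table. Origin: centre of the underside.
- guide: The cutting guide, fixed: a wooden board 260 mm (x) by 180 mm (y), 15 mm thick (top at z = 15 mm). Two low steel fences meet at right angles at its +x, +y corner. Cheese slides easily on board and fences (friction about 0.3). Origin: centre of the underside. With the cheese home, the loaf's +x points along the guide's +x and its origin lies at x = 63, y = 50, z = 15 mm in this frame.
- long_fence: The long fence, a rigid steel bar on the +y edge of the board: 260 mm long (x), 12 mm thick (y), 18 mm high above the board (so 33 mm above the table). Axes as the guide's. Origin: centre of its underside, on the board's top. Its inner face looks to -y, 6 mm from the origin, at y = 78 mm in the guide's frame.
- end_stop: The end stop, a rigid steel bar across the +x end of the board: 12 mm thick (x), 168 mm long (y), 18 mm high above the board. Axes as the guide's. Origin: centre of its underside. Its inner face looks to -x, 6 mm from the origin, at x = 118 mm in the guide's frame.
- round_cheese1: Loose round cheese, 90 mm across, 62 mm high, on the rack; origin: centre of the underside. Leave alone.
- round_cheese2: Second loose round cheese, same as the first; origin: centre of the underside. Leave alone.
- knife: Loose knife lying beyond the rack, about 210 mm long (x, blade to +x), 22 mm wide, 16 mm high; origin near its middle. Leave alone.
- mould: Loose white cup-shaped cheese mould, 90 mm across, 80 mm high, standing beyond the guide; origin: centre of the underside. Leave alone.
Things that resemble listed ones, but are neither listed nor needed, are in the scene too. What is shaped like the half_loaf but pink or purple is not meant.

How it is judged:
At the end, for the whole second after the job is handed in: Half loaf flat on the board (within 3 mm, 0.04 rad), cut end and side within 3 mm of the end stop and long fence, square within 0.035 rad, pushing over 1.5 N on each fence at once, fingers still on it (over 1.5 N), at rest through the last second (contact force between half_loaf and long_fence above 1.5 N and contact force between half_loaf and end_stop above 1.5 N and contact force between half_loaf and the fingers above 1.5 N and x of cut_end in the frame of guide above 0.115 m and y of half_loaf in the frame of guide between 0.047 and 0.054 m and z of half_loaf in the frame of guide between 0.011 and 0.018 m and angle between the x axis of half_loaf and the x axis of guide, either way round below 0.035 rad and angle between half_loaf's own z axis and vertical below 0.04 rad and linear speed of half_loaf below 0.01 m/s); the arm keeps its last pose, push and grip.
It fails at once if a round cheese is moved more than 15 mm (distance of round_cheese1 from where it was at the start of the episode above 0.015 m).
It fails at once if a round cheese is moved more than 15 mm (distance of round_cheese2 from where it was at the start of the episode above 0.015 m).
It fails at once if the knife is moved more than 15 mm (distance of knife from where it was at the start of the episode above 0.015 m).
It fails at once if the mould is moved more than 15 mm (distance of mould from where it was at the start of the episode above 0.015 m).
It also fails if it takes over 61 s, if anything falls off the work surface, if the arm or the gripper's body presses on something with over 40 N, if the wrist force passes 120 N, or if a joint passes its speed limit or range.

## Working session

There is one attempt and no reset: what is moved stays moved. The work goes in short steps, Python scripts to look and compute and a tool call to move; the robot and the scene stay as the last step left them, time stands still between calls to the robot, and variables do not carry over. Pictures are saved under pics/ and viewed, at most 10 in all, crops included, and the job is handed in when it is done.

Besides the shell and the picture viewer there is one more tool, called after "Request:" as a command line: name --argument value ..., lists and objects as JSON in quotes. arm_command: Moves the arm, as the interface text tells. Shift numbers are shares of 25 cm and turn numbers shares of 180 degrees, none past 1 either way. Its arguments: {"type":"object","properties":{"commands":{"type":"array"},"claw":{"type":"number"},"grip_force":{"type":"number"}},"required":["commands"]}

```bash
mkdir -p pics
python3 - <<'E'
from station import *
import cv2,numpy as np
s=get_state();print(s['eef_pos'],s['ee_rot'],s['t'],s['force'],s['width'])
for c in ['top','scene']:
    im=grab_frame(c);cv2.imwrite(f'pics/{c}0.png',im[:,:,::-1])
    k=calibration(c);print(c,np.round(k['camera_matrix'],1).tolist(),np.round(k['extrinsics'],3).tolist())
    for q in ['half_loaf','guide','long_fence','end_stop','round_cheese1','rack','mould','knife']:
        print(q,[(round(d['score'],2),np.round(d['rect']).tolist()) for d in boxes_of(q,c)],[(round(d['score'],2),np.round(d['uv']).tolist()) for d in spot_point(q,c)])
E
```

```text
[ 0.25819107 -0.62315343  0.22562826] [ 3.13997901e+00 -1.10396132e-04 -2.74888767e+00] 0.0 [0.57538192 0.66585976 0.07076019] 0.08765141931852831
top [[537.5, 0.0, 269.9], [0.0, 537.5, 210.0], [0.0, 0.0, 1.0]] [[0.019, -0.995, 0.098, 0.415], [-1.0, -0.018, 0.011, -0.081], [-0.009, -0.098, -0.995, 1.409], [0.0, 0.0, 0.0, 1.0]]
half_loaf [(0.78, [362.0, 220.0, 395.0, 266.0])] [(0.93, [378.0, 241.0]), (0.88, [377.0, 319.0]), (0.85, [445.0, 219.0])]
guide [] [(0.97, [157.0, 232.0])]
long_fence [(0.94, [108.0, 192.0, 144.0, 285.0])] [(0.87, [124.0, 244.0])]
end_stop [(0.73, [114.0, 172.0, 174.0, 198.0])] [(0.56, [149.0, 187.0])]
round_cheese1 [(0.75, [312.0, 207.0, 344.0, 246.0]), (0.6, [250.0, 203.0, 283.0, 235.0])] [(0.83, [330.0, 226.0]), (0.71, [267.0, 219.0])]
rack [(0.91, [231.0, 187.0, 407.0, 274.0])] [(0.65, [319.0, 232.0])]
mould [(0.74, [218.0, 101.0, 257.0, 141.0]), (0.44, [361.0, 220.0, 399.0, 262.0])] [(0.6, [237.0, 126.0])]
knife [(0.86, [294.0, 98.0, 320.0, 177.0])] [(0.89, [307.0, 137.0])]
scene [[528.2, 0.0, 283.1], [0.0, 528.2, 204.7], [0.0, 0.0, 1.0]] [[-0.191, 0.748, 
[... 236 characters left out ...]
.0, 246.0, 426.0, 256.0])] [(0.9, [138.0, 196.0]), (0.74, [198.0, 184.0])]
guide [(0.55, [343.0, 178.0, 436.0, 260.0]), (0.39, [214.0, 244.0, 253.0, 303.0])] [(0.94, [383.0, 221.0])]
long_fence [(0.58, [401.0, 183.0, 426.0, 248.0])] [(0.69, [410.0, 216.0])]
end_stop [(0.79, [367.0, 245.0, 424.0, 256.0])] [(0.73, [399.0, 254.0])]
round_cheese1 [(0.94, [271.0, 188.0, 300.0, 222.0]), (0.75, [226.0, 171.0, 252.0, 209.0])] [(0.96, [239.0, 200.0]), (0.56, [288.0, 210.0])]
rack [(0.96, [164.0, 167.0, 319.0, 241.0])] [(0.77, [244.0, 203.0]), (0.3, [382.0, 218.0])]
mould [(0.57, [281.0, 260.0, 318.0, 299.0])] [(0.6, [297.0, 287.0])]
knife [(0.6, [217.0, 242.0, 250.0, 302.0])] [(0.87, [234.0, 274.0])]
```

Run:
```python
import cv2
a=cv2.imread('pics/top0.png')
cv2.imwrite('pics/top0c.png',cv2.resize(a[80:350,80:470],(780,540),interpolation=cv2.INTER_CUBIC))
```

```text
(no output)
```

View pics/top0c.png

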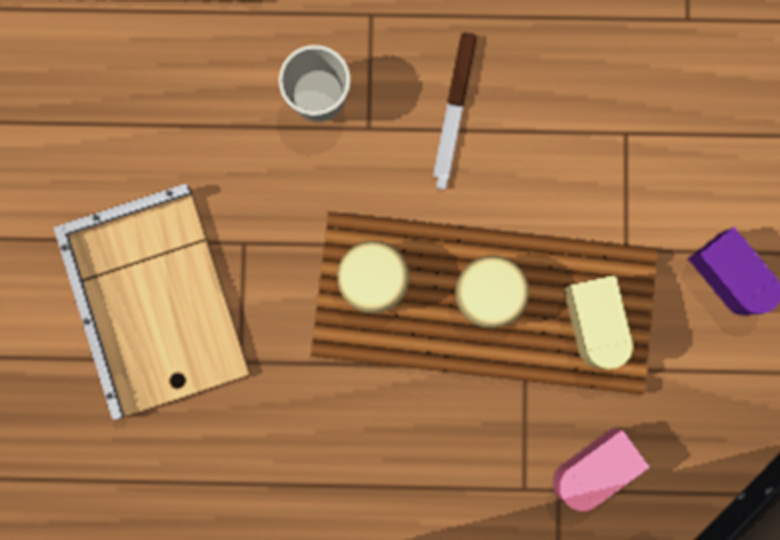

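The top view shows the half loaf at pixel (380,241), flat end up, on the right end of the rack. The round cheeses are at (266,218) and (326,226), and the guide at about (155,230) has its fence corner at upper left (108,194). I'll fit silhouettes next.

```bash
cat > h.py <<'E'
from station import *
import numpy as np, cv2
from scipy.optimize import minimize, least_squares
def proj(P,k):
    E=np.linalg.inv(k['extrinsics']);p=np.asarray(P)@E[:3,:3].T+E[:3,3]
    u=p@k['camera_matrix'].T;return u[:,:2]/u[:,2:]
def ray(uv,z,k):
    d=k['extrinsics'][:3,:3]@np.linalg.solve(k['camera_matrix'],[uv[0],uv[1],1]);o=k['extrinsics'][:3,3]
    return o+d*(z-o[2])/d[2]
def place(P,x,y,a,z=0):
    P=np.asarray(P,float);c,s=np.cos(a),np.sin(a)
    return np.c_[c*P[:,0]-s*P[:,1]+x,s*P[:,0]+c*P[:,1]+y,P[:,2]+z]
t=np.linspace(np.pi/2,3*np.pi/2,15)
out=[(.055,-.028),(.055,.028)]+[(-.027+.028*np.cos(a),.028*np.sin(a)) for a in t]
LOAF=[(x,y,z) for z in(0,.06) for x,y in out]
GUIDE=[(x,y,z) for x in(-.13,.13) for y in(-.09,.09) for z in(0,.015)]
FEN=[(x,y,.033) for x,y in[(-.13,.09),(.13,.09),(.13,-.09),(-.13,.078)]]
def mask_of(parts,k,S=4):
    m=np.zeros((420*S,560*S),np.uint8)
    for P in parts:
        h=cv2.convexHull(((proj(P,k)+.5)*S-.5).astype(np.float32)).round().astype(int);cv2.fillConvexPoly(m,h,1)
    return cv2.resize(m.astype(np.float32),(560,420),interpolation=cv2.INTER_AREA)
def fit(obs,parts,x0,z=0):  # obs: list of (mask,k)
    def f(v): return sum(np.abs(m-mask_of([place(P,*v,z) for P in parts],k)).sum() for m,k in obs)
    best=min((minimize(f,np.array(x0)+d,method='Nelder-Mead',options=dict(initial_simplex=np.array(x0)+d+np.array([[0,0,0],[.01,0,0],[0,.01,0],[0,0,.1]]))) for d in np.array([[0,0,0],[.005,.005,.1],[-.005,-.005,-.1]])),key=lambda r:r.fun)
    return best.x,best.fun,sum(m.sum() for m,k in obs)
B=[(x,y,z) for x in(-.13,.13) for y in(-.09,.09) for z in(0,.015)]
LF=[(x,y,z) for x in(-.13,.13) for y in(.078,.09) for z in(.015,.033)]
ES=[(x,y,z) for x in(.118,.13) for y in(-.09,.078) for z in(.015,.033)]
E
python3 - <<'E'
from h import *
L=[];G=[]
for c,pl,pg in[('top',(378,241),(157,232)),('scene',(198,178),(383,221))]:
    im=cv2.imread(f'pics/{c}0.png');k=calibration(c);grab_frame(c)
    for q,p,A in[('half_loaf',pl,L),('guide',pg,G)]:
        for d in regions_of(q,c):
            r=d['rect'];print(c,q,d['score'],np.round(r),d['region'].sum())
            if r[0]<p[0]<r[2] and r[1]<p[1]<r[3] : A.append((d['region'].astype(np.float32),k));break
k=calibration('top')
print('loaf pix',ray((378,241),.024,k),'guide',ray((157,232),0,k))
for p in[(330,226),(267,219)]:print('round',ray(p,.024,k))
l0=ray((378,241),.024,k);g0=ray((157,232),0,k)
for obs in ([L[:1],L[1:],L] if len(L)>1 else [L]):print('L',fit(obs,[LOAF],[l0[0],l0[1],.15],.024))
for obs in ([G[:1],G[1:],G] if len(G)>1 else [G]):
    if obs: print('G',fit(obs,[B,LF,ES],[g0[0],g0[1],.3]))
E
```

```text
top half_loaf 0.92 [356. 296. 404. 336.] 1141
top half_loaf 0.82 [363. 221. 394. 267.] 1142
top guide 0.84 [106. 172. 204. 291.] 7323
scene half_loaf 0.88 [199. 127. 234. 161.] 831
scene half_loaf 0.77 [120. 171. 152. 210.] 747
scene half_loaf 0.68 [186. 158. 209. 198.] 792
scene guide 0.78 [346. 178. 434. 262.] 4768
loaf pix [ 0.47613584 -0.346054    0.024     ] guide [0.49004352 0.2290774  0.        ]
round [ 0.51249603 -0.22252411  0.024     ]
round [ 0.52763826 -0.05970896  0.024     ]
L (array([ 0.47346457, -0.34236877,  0.24130825]), np.float64(38.8125), np.float32(1142.0))
L (array([ 0.47530749, -0.3413977 ,  0.24530855]), np.float64(33.6875), np.float32(792.0))
L (array([ 0.47333907, -0.34225504,  0.245319  ]), np.float64(76.375), np.float32(1934.0))
G (array([0.49488619, 0.23020925, 0.34075034]), np.float64(126.6875), np.float32(7323.0))
G (array([0.49510684, 0.22948809, 0.34519174]), np.float64(97.5625), np.float32(4768.0))
G (array([0.49486281, 0.22997012, 0.33882251]), np.float64(230.8125), np.float32(12091.0))
```

```bash
cat >> h.py <<'E'
from scipy.spatial.transform import Rotation as Ro
def mv(x,y,z,yaw):
    s=get_state();R=Ro.from_euler('xyz',s['ee_rot']).as_matrix();d=R.T@(np.array([x,y,z])-s['eef_pos'])
    w=(yaw-s['ee_rot'][2]+np.pi)%(2*np.pi)-np.pi
    print('t',s['t'],'shift',np.round(d/.25,4),'twist',round(-w/np.pi,4),'F',np.round(s['force'],1),'w',s['width'],s['gripper_force'],np.round(s['q'],2))
E
python3 -c "
from h import *
mv(.4765,-.3413,.17,.243-np.pi)"
```

```text
t 2.0 shift [-1.2384  0.709   0.2263] twist 0.0477 F [-0.1 -0.2 -0.5] w 0.08756843311565689 0.0 [-0.89  0.36  0.01 -0.   -1.22 -0.29]
```

Request:
arm_command --commands '[{"tx":-0.12,"ty":0.07,"tz":0,"twist":0},{"tx":-0.24,"ty":0.14,"tz":0,"twist":0},{"tx":-0.36,"ty":0.21,"tz":0,"twist":0.01},{"tx":-0.48,"ty":0.28,"tz":0,"twist":0.02},{"tx":-0.6,"ty":0.35,"tz":0,"twist":0.03},{"tx":-0.7,"ty":0.4,"tz":0,"twist":0.048},{"tx":-0.8,"ty":0.45,"tz":0,"twist":0.048},{"tx":-0.85,"ty":0.48,"tz":0,"twist":0.048}]' --claw 1 --grip_force 40

```text
t: 2.67
eef_pos: [0.4105, -0.4294, 0.2269]
ee_rot: [-3.141, 0.001, -2.898]
force: [0.5, -0.2, -0.7]
width: 0.0873
gripper_force: 0.0
```

```bash
python3 -c "
from h import *
mv(.4765,-.3413,.17,.243-np.pi)
im=grab_frame('wrist');k=calibration('wrist');cv2.imwrite('pics/w1.png',im[:,:,::-1])
for d in regions_of('half_loaf','wrist'):
    m=d['region'].astype(np.float32);print(d['score'],d['rect'],m.sum())
    print(fit([(m,k)],[LOAF],[.4735,-.342,.243],.024))
"
```

```text
t 2.6667 shift [-0.3409  0.2785  0.2277] twist 0.0001 F [ 0.5 -0.2 -0.7] w 0.08728241169958507 0.0 [-0.48  0.23 -0.17 -0.   -1.17 -0.85]
0.88 [332.7, 40.3, 462.4, 140.2] 7782.0
(array([ 0.85588836, -0.48653996, -0.79094808]), np.float64(7782.0), np.float32(7782.0))
0.85 [132.7, 219.7, 223.0, 298.8] 3183.0
(array([ 0.85588836, -0.48653996, -0.79094808]), np.float64(3183.0), np.float32(3183.0))
0.82 [314.2, 207.8, 380.8, 301.8] 4783.0
(array([ 0.47138305, -0.34437101,  0.24516877]), np.float64(1611.3125), np.float32(4783.0))
```

Request:
arm_command --commands '[{"tx":-0.08,"ty":0.07,"tz":0},{"tx":-0.16,"ty":0.14,"tz":0},{"tx":-0.24,"ty":0.2,"tz":0.05},{"tx":-0.3,"ty":0.25,"tz":0.1},{"tx":-0.341,"ty":0.2785,"tz":0.15},{"tx":-0.341,"ty":0.2785,"tz":0.22},{"tx":-0.341,"ty":0.2785,"tz":0.22},{"tx":-0.341,"ty":0.2785,"tz":0.22}]'

```text
invalid input
```

```bash
python3 -c "
from h import *
mv(.4765,-.3413,.049,.243-np.pi)
im=grab_frame('wrist');k=calibration('wrist');cv2.imwrite('pics/w2.png',im[:,:,::-1])
P=np.vstack([place(LOAF,.4735,-.342,.243,.024)]);b=np.ascontiguousarray(im[:,:,::-1])
for u,v in proj(P[:],k):cv2.circle(b,(int(u),int(v)),2,(0,0,255),-1)
cv2.imwrite('pics/w2b.png',b)
"
```

```text
t 2.7667 shift [-0.3424  0.2789  0.7116] twist 0.0006 F [ 0.7 -0.   0.1] w 0.08776730323114029 0.0 [-0.48  0.23 -0.17 -0.   -1.17 -0.85]
```

View pics/w2b.png

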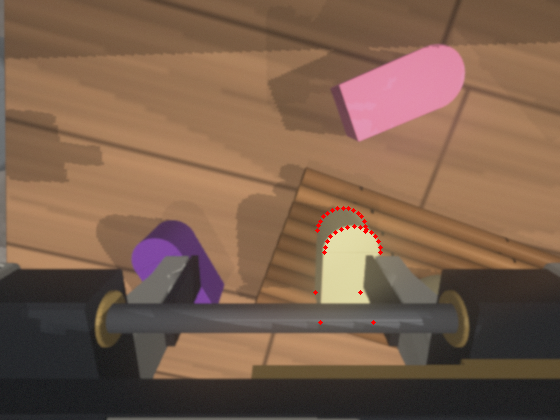

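The wrist view shows the loaf's round end at (352,228), matching the projected model. The move itself was refused, so I'll resend it with every key in each row.

Request:
arm_command --commands '[{"tx":-0.08,"ty":0.07,"tz":0,"twist":0},{"tx":-0.16,"ty":0.14,"tz":0,"twist":0},{"tx":-0.24,"ty":0.2,"tz":0.05,"twist":0},{"tx":-0.3,"ty":0.25,"tz":0.1,"twist":0},{"tx":-0.34,"ty":0.28,"tz":0.15,"twist":0},{"tx":-0.34,"ty":0.28,"tz":0.22,"twist":0},{"tx":-0.34,"ty":0.28,"tz":0.22,"twist":0},{"tx":-0.34,"ty":0.28,"tz":0.22,"twist":0}]'

```text
t: 3.48
eef_pos: [0.4736, -0.3436, 0.171]
ee_rot: [3.141, -0.002, -2.9]
force: [-0.5, -0.2, 0.7]
width: 0.0873
gripper_force: 0.0
```

```bash
python3 -c "
from h import *
mv(.4765,-.3413,.049,.243-np.pi)
im=grab_frame('wrist');k=calibration('wrist')
P=place(LOAF,.4735,-.342,.243,.024);b=np.ascontiguousarray(im[:,:,::-1])
for u,v in proj(P,k):cv2.circle(b,(int(u),int(v)),2,(0,0,255),-1)
cv2.imwrite('pics/w3.png',b)
"
```

```text
t 3.4833 shift [-0.0144  0.0056  0.488 ] twist -0.0005 F [-0.5 -0.2  0.7] w 0.08730302725250008 0.0 [-0.29  0.26 -0.27  0.   -1.05 -1.04]
```

View pics/w3.png

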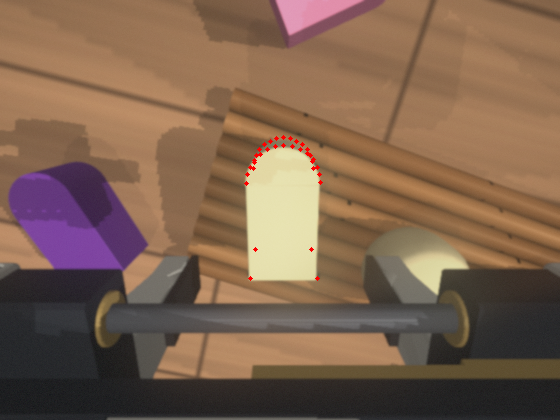

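Loaf at (283,215) lies centred between the fingers and matches the model. Descending and gripping.

Request:
arm_command --commands '[{"tx":-0.014,"ty":0.006,"tz":0.08,"twist":0},{"tx":-0.014,"ty":0.006,"tz":0.16,"twist":0},{"tx":-0.014,"ty":0.006,"tz":0.24,"twist":0},{"tx":-0.014,"ty":0.006,"tz":0.32,"twist":0},{"tx":-0.014,"ty":0.006,"tz":0.4,"twist":0},{"tx":-0.014,"ty":0.006,"tz":0.45,"twist":0},{"tx":-0.014,"ty":0.006,"tz":0.488,"twist":0},{"tx":-0.014,"ty":0.006,"tz":0.488,"twist":0}]'

```text
t: 4.2
eef_pos: [0.4768, -0.3412, 0.0486]
ee_rot: [3.141, -0.001, -2.901]
force: [0.3, 1.2, 0.8]
width: 0.0877
gripper_force: 0.0
```

Request:
arm_command --commands '[{"tx":0,"ty":0,"tz":0,"twist":0},{"tx":0,"ty":0,"tz":0,"twist":0},{"tx":0,"ty":0,"tz":0,"twist":0},{"tx":0,"ty":0,"tz":0,"twist":0},{"tx":0,"ty":0,"tz":0,"twist":0},{"tx":0,"ty":0,"tz":0,"twist":0},{"tx":0,"ty":0,"tz":0,"twist":0},{"tx":0,"ty":0,"tz":0,"twist":0}]' --claw 0 --grip_force 40

```text
t: 4.87
eef_pos: [0.478, -0.341, 0.0503]
ee_rot: [-3.141, 0.001, -2.899]
force: [-0.7, -0.3, 6.5]
width: 0.0559
gripper_force: 40.0
```

Request:
arm_command --commands '[{"tx":0,"ty":0,"tz":0,"twist":0},{"tx":0,"ty":0,"tz":0,"twist":0},{"tx":0,"ty":0,"tz":-0.06,"twist":0},{"tx":0,"ty":0,"tz":-0.13,"twist":0},{"tx":0,"ty":0,"tz":-0.22,"twist":0},{"tx":0,"ty":0,"tz":-0.32,"twist":0},{"tx":0,"ty":0,"tz":-0.42,"twist":0},{"tx":0,"ty":0,"tz":-0.5,"twist":0}]'

```text
t: 5.53
eef_pos: [0.477, -0.3403, 0.1754]
ee_rot: [3.141, -0.001, -2.9]
force: [-0.3, -0.5, -4.1]
width: 0.0553
gripper_force: 40.0
```

```bash
python3 -c "
from h import *
a=.34;c,s=np.cos(a),np.sin(a)
gx,gy=.051,.034   # 12 mm short of stop, 16 mm off the fence (loaf origin)
gx+=.003
mv(.495+c*gx-s*gy,.230+s*gx+c*gy,.16,a-np.pi)"
```

```text
t 5.5333 shift [-0.8177  2.3542  0.0632] twist -0.0313 F [-0.3 -0.5 -4.1] w 0.05533588271955482 39.99920904636383 [-0.29  0.25 -0.26 -0.   -1.06 -1.04]
```

Request:
arm_command --commands '[{"tx":-0.02,"ty":0.06,"tz":0,"twist":0},{"tx":-0.06,"ty":0.18,"tz":0,"twist":0},{"tx":-0.1,"ty":0.3,"tz":0,"twist":0},{"tx":-0.14,"ty":0.42,"tz":0,"twist":0},{"tx":-0.18,"ty":0.54,"tz":0,"twist":0},{"tx":-0.22,"ty":0.66,"tz":0,"twist":0},{"tx":-0.26,"ty":0.78,"tz":0,"twist":0},{"tx":-0.3,"ty":0.88,"tz":0,"twist":0}]'

```text
t: 6.2
eef_pos: [0.4963, -0.1072, 0.1736]
ee_rot: [3.14, -0.002, -2.9]
force: [0.8, 0.0, -4.5]
width: 0.0556
gripper_force: 40.0
```

Request:
arm_command --commands '[{"tx":-0.04,"ty":0.12,"tz":0,"twist":0},{"tx":-0.08,"ty":0.24,"tz":0,"twist":0},{"tx":-0.12,"ty":0.36,"tz":0,"twist":0},{"tx":-0.16,"ty":0.48,"tz":0,"twist":0},{"tx":-0.2,"ty":0.6,"tz":0,"twist":-0.01},{"tx":-0.24,"ty":0.7,"tz":0,"twist":-0.02},{"tx":-0.27,"ty":0.78,"tz":0,"twist":-0.03},{"tx":-0.3,"ty":0.85,"tz":0,"twist":-0.031}]'

```text
t: 6.87
eef_pos: [0.5184, 0.1166, 0.1735]
ee_rot: [3.141, -0.002, -2.8]
force: [1.0, -0.1, -4.8]
width: 0.0557
gripper_force: 40.0
```

```bash
python3 -c "
from h import *
a=.34;c,s=np.cos(a),np.sin(a)
gx,gy=.054,.034
mv(.495+c*gx-s*gy,.230+s*gx+c*gy,.14,a-np.pi)"
```

```text
t 6.8667 shift [-0.2806  0.594   0.1336] twist 0.0006 F [ 1.  -0.1 -4.8] w 0.05567804063871181 39.99814331531525 [ 0.59  0.17 -0.38 -0.   -1.03 -1.82]
```

Request:
arm_command --commands '[{"tx":-0.05,"ty":0.11,"tz":0,"twist":0},{"tx":-0.1,"ty":0.22,"tz":0,"twist":0},{"tx":-0.15,"ty":0.33,"tz":0,"twist":0},{"tx":-0.2,"ty":0.43,"tz":0,"twist":0},{"tx":-0.24,"ty":0.51,"tz":0,"twist":0},{"tx":-0.28,"ty":0.59,"tz":0.05,"twist":0},{"tx":-0.28,"ty":0.594,"tz":0.1,"twist":0},{"tx":-0.28,"ty":0.594,"tz":0.13,"twist":0}]'

```text
t: 7.53
eef_pos: [0.5345, 0.2789, 0.1392]
ee_rot: [-3.141, -0.004, -2.801]
force: [-1.1, -0.7, -4.8]
width: 0.056
gripper_force: 40.0
```

```bash
python3 -c "
from h import *
im=grab_frame('wrist');k=calibration('wrist');s=get_state()
b=np.ascontiguousarray(im[:,:,::-1])
for P,col in((B,(0,0,255)),(LF,(255,0,0)),(ES,(0,255,0))):
  for u,v in proj(place(P,.495,.230,.34),k):cv2.circle(b,(int(u),int(v)),2,col,-1)
cv2.imwrite('pics/w4.png',b)
L=[];G=[]
for c in('top','scene'):
    im=grab_frame(c);k=calibration(c);cv2.imwrite(f'pics/{c}4.png',im[:,:,::-1])
a=.34;c,s=np.cos(a),np.sin(a)
gx,gy=.054,.034
mv(.495+c*gx-s*gy,.230+s*gx+c*gy,.043,a-np.pi)"
```

```text
t 7.6833 shift [-0.0027  0.0116  0.3913] twist -0.0003 F [ 0.2 -0.9 -4.2] w 0.05616291034104433 39.99905705451965 [ 0.8   0.31 -0.27 -0.   -1.   -2.03]
```

View pics/w4.png

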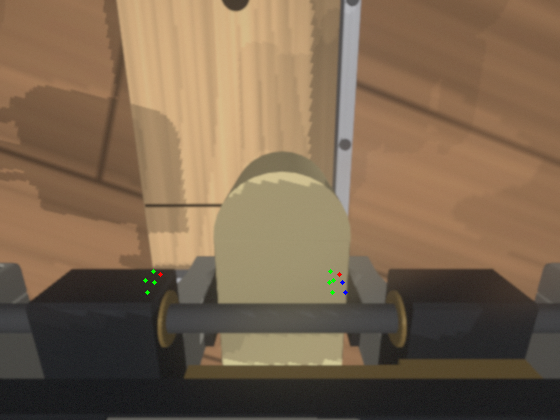

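The wrist view shows the loaf at (282,260) over the board, right of it the long fence at (345,140), parallel to it. Lowering.

Request:
arm_command --commands '[{"tx":0,"ty":0.01,"tz":0.06,"twist":0},{"tx":0,"ty":0.01,"tz":0.12,"twist":0},{"tx":0,"ty":0.01,"tz":0.18,"twist":0},{"tx":0,"ty":0.01,"tz":0.24,"twist":0},{"tx":0,"ty":0.01,"tz":0.29,"twist":0},{"tx":0,"ty":0.01,"tz":0.33,"twist":0},{"tx":0,"ty":0.01,"tz":0.36,"twist":0},{"tx":0,"ty":0.01,"tz":0.38,"twist":0}]'

```text
t: 8.35
eef_pos: [0.5354, 0.2804, 0.0468]
ee_rot: [-3.142, -0.0, -2.803]
force: [0.6, -0.3, -3.9]
width: 0.0562
gripper_force: 40.0
```

Request:
arm_command --commands '[{"tx":0,"ty":0,"tz":0.003,"twist":0},{"tx":0,"ty":0,"tz":0.006,"twist":0},{"tx":0,"ty":0,"tz":0.009,"twist":0},{"tx":0,"ty":0,"tz":0.012,"twist":0},{"tx":0,"ty":0,"tz":0.015,"twist":0},{"tx":0,"ty":0,"tz":0.018,"twist":0},{"tx":0,"ty":0,"tz":0.018,"twist":0},{"tx":0,"ty":0,"tz":0.018,"twist":0}]'

```text
t: 9.02
eef_pos: [0.5352, 0.2808, 0.0426]
ee_rot: [3.142, 0.0, -2.802]
force: [0.3, -0.0, -4.1]
width: 0.0558
gripper_force: 40.0
```

Request:
arm_command --commands '[{"tx":0,"ty":0,"tz":0.002,"twist":0},{"tx":0,"ty":0,"tz":0.004,"twist":0},{"tx":0,"ty":0,"tz":0.006,"twist":0},{"tx":0,"ty":0,"tz":0.008,"twist":0},{"tx":0,"ty":0,"tz":0.01,"twist":0},{"tx":0,"ty":0,"tz":0.012,"twist":0},{"tx":0,"ty":0,"tz":0.012,"twist":0},{"tx":0,"ty":0,"tz":0.012,"twist":0}]'

```text
t: 9.68
eef_pos: [0.5353, 0.2808, 0.0412]
ee_rot: [-3.142, 0.001, -2.802]
force: [-5.2, -1.5, 12.5]
width: 0.0558
gripper_force: 40.0
```

Request:
arm_command --commands '[{"tx":0,"ty":0.008,"tz":-0.002,"twist":0},{"tx":0,"ty":0.016,"tz":-0.002,"twist":0},{"tx":0,"ty":0.024,"tz":-0.002,"twist":0},{"tx":0,"ty":0.032,"tz":-0.002,"twist":0},{"tx":0,"ty":0.04,"tz":-0.002,"twist":0},{"tx":0,"ty":0.044,"tz":-0.002,"twist":0},{"tx":0,"ty":0.048,"tz":-0.002,"twist":0},{"tx":0,"ty":0.048,"tz":-0.002,"twist":0}]'

```text
t: 10.35
eef_pos: [0.5323, 0.2924, 0.0413]
ee_rot: [-3.141, 0.002, -2.801]
force: [0.8, -3.7, 7.0]
width: 0.0559
gripper_force: 40.0
```

```bash
cat >> h.py <<'E'
def st(a=.34):
    s=get_state();c,n=np.cos(a),np.sin(a);R=np.array([[c,n],[-n,c]])
    print('t',s['t'],'guide-frame tcp',np.round(R@(s['eef_pos'][:2]-[.495,.230]),4),'z',s['eef_pos'][2],'F guide',np.round(R@s['force'][:2],1),s['force'][2].round(1),'M',np.round(s['moment'],2),'rot',np.round(s['ee_rot'],4))
E
python3 -c "
from h import *
st()"
```

```text
t 10.35 guide-frame tcp [0.056  0.0463] z 0.04126287042591681 F guide [-0.5 -3.8] 7.0 M [-1.19 -0.22  0.  ] rot [-3.1413e+00  2.0000e-03 -2.8015e+00]
```

Request:
arm_command --commands '[{"tx":0,"ty":0.004,"tz":0,"twist":0},{"tx":0,"ty":0.008,"tz":0,"twist":0},{"tx":0,"ty":0.012,"tz":0,"twist":0},{"tx":0,"ty":0.016,"tz":0,"twist":0},{"tx":0,"ty":0.018,"tz":0,"twist":0},{"tx":0,"ty":0.02,"tz":0,"twist":0},{"tx":0,"ty":0.02,"tz":0,"twist":0},{"tx":0,"ty":0.02,"tz":0,"twist":0}]'

```text
t: 11.02
eef_pos: [0.5315, 0.2949, 0.0413]
ee_rot: [-3.139, 0.001, -2.801]
force: [7.5, -12.2, 6.7]
width: 0.0558
gripper_force: 40.0
```

```bash
python3 -c "
from h import *
st()"
```

```text
t 11.0167 guide-frame tcp [0.056 0.049] z 0.04133918161157403 F guide [  3.  -13.9] 6.7 M [-4.6  -2.7   0.29] rot [-3.1386e+00  1.2000e-03 -2.8011e+00]
```

Request:
arm_command --commands '[{"tx":-0.006,"ty":0,"tz":0,"twist":0},{"tx":-0.012,"ty":0,"tz":0,"twist":0},{"tx":-0.018,"ty":0,"tz":0,"twist":0},{"tx":-0.024,"ty":0,"tz":0,"twist":0},{"tx":-0.03,"ty":0,"tz":0,"twist":0},{"tx":-0.034,"ty":0,"tz":0,"twist":0},{"tx":-0.036,"ty":0,"tz":0,"twist":0},{"tx":-0.036,"ty":0,"tz":0,"twist":0}]'

```text
t: 11.68
eef_pos: [0.5367, 0.2966, 0.0413]
ee_rot: [-3.138, -0.004, -2.802]
force: [-8.8, -13.7, 18.4]
width: 0.0566
gripper_force: 40.0
```

```bash
python3 -c "
from h import *
st()"
```

```text
t 11.6833 guide-frame tcp [0.0615 0.0489] z 0.04134871457039282 F guide [-12.8 -10. ] 18.4 M [-4.42  2.87  0.47] rot [-3.138  -0.0042 -2.8017]
```

```bash
python3 -c "
from h import *
A=[]
for c,(x,y) in(('top',(150,210)),('scene',(395,225))):
    im=grab_frame(c)[:,:,::-1];cr=im[y-55:y+55,x-45:x+45];A.append(cv2.resize(cr,(400,489),interpolation=cv2.INTER_CUBIC))
cv2.imwrite('pics/ts5.png',np.hstack(A))
st()"
```

```text
t 11.7833 guide-frame tcp [0.0615 0.0489] z 0.04131991711155797 F guide [-11.8  -9.5] 18.7 M [-4.38  2.85  0.4 ] rot [-3.138  -0.0042 -2.8017]
```

View pics/ts5.png

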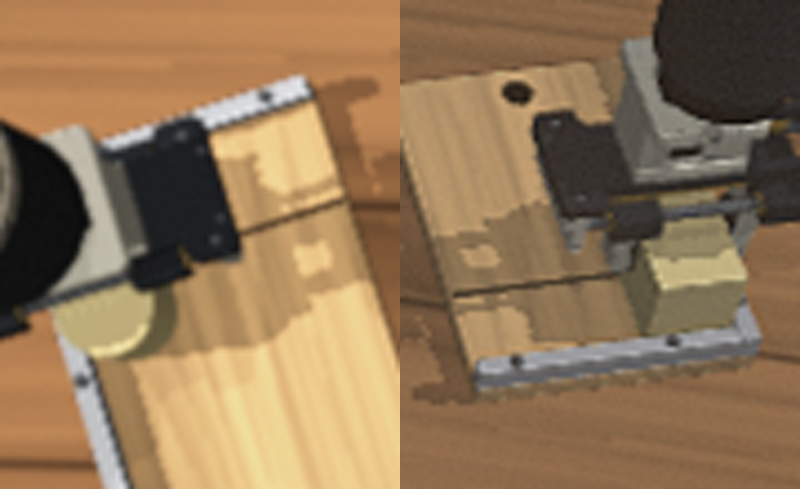

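In this view the loaf sits in the corner, its cut end near the stop at crop (690,330) and its side along the long fence. A further push will show whether it is truly at the stop.

Request:
arm_command --commands '[{"tx":-0.002,"ty":0,"tz":-0.002,"twist":0},{"tx":-0.004,"ty":0,"tz":-0.003,"twist":0},{"tx":-0.006,"ty":0,"tz":-0.003,"twist":0},{"tx":-0.008,"ty":0,"tz":-0.003,"twist":0},{"tx":-0.008,"ty":0,"tz":-0.003,"twist":0},{"tx":-0.008,"ty":0,"tz":-0.003,"twist":0},{"tx":-0.008,"ty":0,"tz":-0.003,"twist":0},{"tx":-0.008,"ty":0,"tz":-0.003,"twist":0}]'

```text
t: 12.45
eef_pos: [0.5384, 0.2973, 0.0414]
ee_rot: [-3.138, -0.005, -2.802]
force: [-7.6, -12.2, 12.8]
width: 0.0556
gripper_force: 40.0
```

```bash
python3 -c "
from h import *
st()
k=calibration('scene')
def G(p,a=.34):
    c,n=np.cos(a),np.sin(a);return np.round(np.array([[c,n],[-n,c]])@(p[:2]-[.495,.230]),4)
for u,v,z in((652,290,.075),(745,278,.075),(480,362,.033),(755,335,.033),(672,341,.033)):
    print(z,G(ray((350+(u-400)/4.444,170+v/4.444),z,k)))
im=grab_frame('scene');grab_frame
for d in regions_of('half_loaf','scene'): 
    r=np.round(d['rect']);print(d['score'],r)
    if 380<r[0]<r[2]<450: cv2.imwrite('pics/m6.png',d['region']*255)
cr=im[215:265,360:440,::-1];cv2.imwrite('pics/s6.png',cv2.resize(cr,(800,500),interpolation=cv2.INTER_CUBIC))
"
```

```text
t 12.45 guide-frame tcp [0.0634 0.049 ] z 0.04140118589259194 F guide [-11.2  -9. ] 12.8 M [-4.16  2.21  0.41] rot [-3.138  -0.0046 -2.8019]
0.075 [0.1142 0.016 ]
0.075 [0.1139 0.0749]
0.033 [ 0.1224 -0.0885]
0.033 [0.1281 0.0855]
0.033 [0.1248 0.0332]
0.86 [195. 128. 231. 160.]
0.85 [399. 214. 428. 244.]
0.73 [122. 174. 151. 211.][ WARN:0@1.020] global loadsave.cpp:1063 imwrite_ Unsupported depth image for selected encoder is fallbacked to CV_8U.
```

View pics/s6.png

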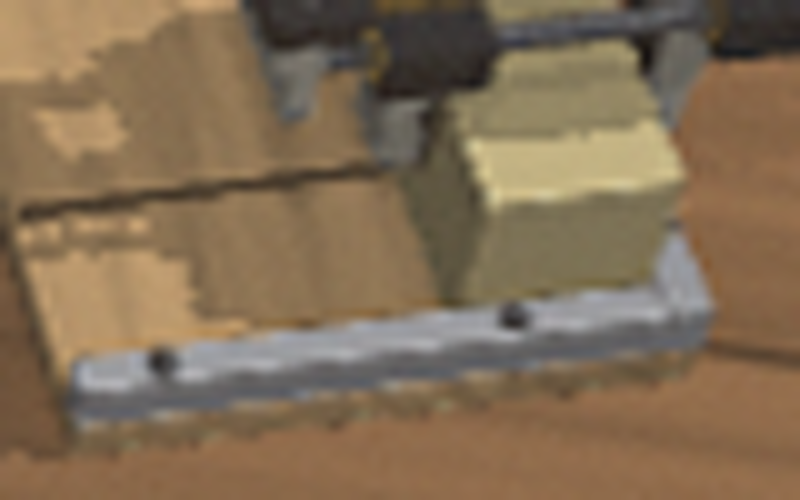

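The view shows the loaf's cut end at about (570,300), almost at the stop. It still moved with the arm (1.9 mm of 2), so it isn't home yet; I'll push on.

Request:
arm_command --commands '[{"tx":-0.003,"ty":0,"tz":-0.001,"twist":0},{"tx":-0.006,"ty":0,"tz":-0.001,"twist":0},{"tx":-0.009,"ty":0,"tz":-0.001,"twist":0},{"tx":-0.012,"ty":0,"tz":-0.001,"twist":0},{"tx":-0.015,"ty":0,"tz":-0.001,"twist":0},{"tx":-0.016,"ty":0,"tz":-0.001,"twist":0},{"tx":-0.016,"ty":0,"tz":-0.001,"twist":0},{"tx":-0.016,"ty":0,"tz":-0.001,"twist":0}]'

```text
t: 13.22
eef_pos: [0.5414, 0.2984, 0.0414]
ee_rot: [-3.138, -0.006, -2.802]
force: [-10.3, -10.9, 14.0]
width: 0.0557
gripper_force: 40.0
```

```bash
python3 -c "
from h import *
st()"
```

```text
t 13.2167 guide-frame tcp [0.0666 0.049 ] z 0.041439482647709566 F guide [-13.3  -6.8] 14.0 M [-4.03  3.1   0.4 ] rot [-3.1379 -0.006  -2.802 ]
```

Request:
arm_command --commands '[{"tx":-0.003,"ty":0.001,"tz":0,"twist":0},{"tx":-0.006,"ty":0.002,"tz":0,"twist":0},{"tx":-0.009,"ty":0.003,"tz":0,"twist":0},{"tx":-0.012,"ty":0.004,"tz":0,"twist":0},{"tx":-0.012,"ty":0.004,"tz":0,"twist":0},{"tx":-0.012,"ty":0.004,"tz":0,"twist":0},{"tx":-0.012,"ty":0.004,"tz":0,"twist":0},{"tx":-0.012,"ty":0.004,"tz":0,"twist":0}]'

```text
t: 13.88
eef_pos: [0.5415, 0.2984, 0.0414]
ee_rot: [-3.136, -0.011, -2.803]
force: [-19.0, -16.5, 23.1]
width: 0.0558
gripper_force: 40.0
```

```bash
python3 -c "
from h import *
st()"
```

```text
t 13.8833 guide-frame tcp [0.0667 0.049 ] z 0.0414313074134741 F guide [-23.4  -9.2] 23.1 M [-5.29  6.57  0.26] rot [-3.1364 -0.0109 -2.8029]
```

Request:
arm_command --commands '[{"tx":0,"ty":0.002,"tz":-0.001,"twist":0},{"tx":0,"ty":0.004,"tz":-0.002,"twist":0},{"tx":0,"ty":0.006,"tz":-0.002,"twist":0},{"tx":0,"ty":0.008,"tz":-0.002,"twist":0},{"tx":0,"ty":0.01,"tz":-0.002,"twist":0},{"tx":0,"ty":0.01,"tz":-0.002,"twist":0},{"tx":0,"ty":0.01,"tz":-0.002,"twist":0},{"tx":0,"ty":0.01,"tz":-0.002,"twist":0}]'

```text
t: 14.55
eef_pos: [0.5415, 0.2986, 0.0415]
ee_rot: [-3.133, -0.012, -2.803]
force: [-11.1, -23.9, 19.5]
width: 0.0557
gripper_force: 40.0
```

```bash
python3 -c "
from h import *
st()
im=grab_frame('scene')
cv2.imwrite('pics/s7.png',cv2.resize(im[205:265,360:440,::-1],(800,600),interpolation=cv2.INTER_CUBIC))
im=grab_frame('wrist');k=calibration('wrist')
cv2.imwrite('pics/w7.png',im[:,:,::-1])
st()"
```

```text
t 14.55 guide-frame tcp [0.0667 0.0491] z 0.04152530084174022 F guide [-18.4 -18.8] 19.5 M [-8.51  3.62  0.44] rot [-3.1335 -0.0119 -2.803 ]
t 14.65 guide-frame tcp [0.0667 0.0491] z 0.041546130862661776 F guide [-19.8 -19. ] 19.7 M [-8.5   3.66  0.5 ] rot [-3.1335 -0.0119 -2.803 ]
```

View pics/s7.png

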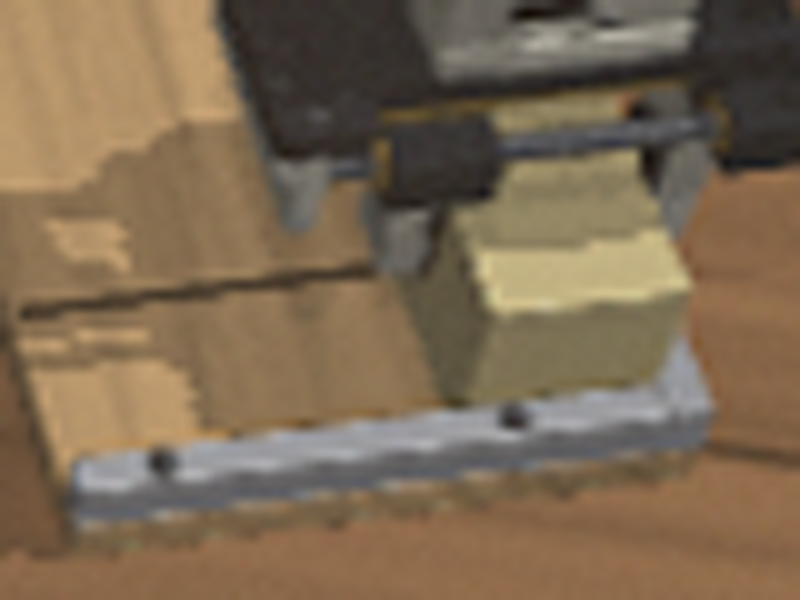

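View pics/w7.png

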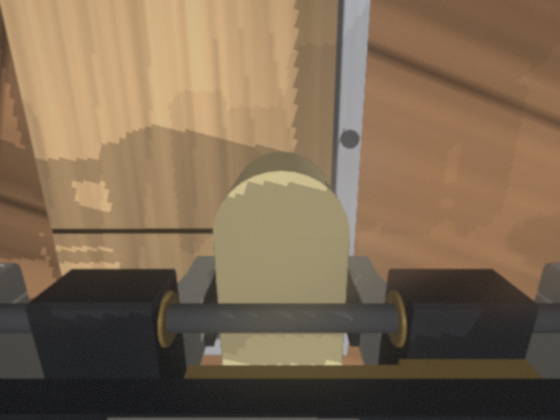

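The scene view shows the cut end lying along the stop (bottom edge about (560,395)). The wrist view shows the side along the fence. One numeric check of squareness remains, taking the fence edge from the wrist picture.

```bash
python3 -c "
from h import *
k=calibration('wrist');im=cv2.imread('pics/w7.png').astype(float)
P=[];I=[]
for v in list(range(5,125,4))+list(range(155,235,4)):
    r=im[v];d=(r[:,0]-r[:,2])  # blue minus red: grey fence vs wood
    m=np.where(d[320:385]>-15)[0]
    if len(m): P.append(ray((320+m.max(),v),.033,k)[:2]);I.append(ray((320+m.min(),v),.033,k)[:2])
for Q in(P,I):
    vx,vy,x,y=cv2.fitLine(np.array(Q,np.float32),cv2.DIST_HUBER,0,.0005,.0005).ravel();print('fence yaw',np.arctan(vy/vx),len(Q),'tool',get_state()['ee_rot'][2]+np.pi)
    n=np.array([-vy,vx])*np.sign(vx);print('dist tcp',(np.array([x,y])-get_state()['eef_pos'][:2])@n)
"
```

```text
fence yaw 0.34045255 50 tool 0.33858045748781995
dist tcp 0.03921381862510745
fence yaw 0.36183274 50 tool 0.33858045748781995
dist tcp 0.028305481083258133
```

```bash
python3 -c "
from h import *
st();print(job_done())"
```

```text
t 14.65 guide-frame tcp [0.0667 0.0491] z 0.041546130862661776 F guide [-19.8 -19. ] 19.7 M [-8.5   3.66  0.5 ] rot [-3.1335 -0.0119 -2.803 ]
the job is handed in; nothing more can be done
None
```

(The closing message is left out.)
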